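Load a dish into the imager's push-latch tray

ROBOT

A 7-joint arm with a two-finger parallel gripper is mounted at the origin on the work surface; the furniture and walls round the work are solid. World frame = base frame: x ahead of the robot, y to its left, z up, the work surface at z = 0. Lengths are in m, angles in rad, forces in N, time in s.
With the tool pointing down it reaches from about 0.35 to 0.9 m from the base axis. Payload 8.1 kg.
Tool frame: the origin (TCP) lies at the centre of the arm's flange, where the gripper is bolted on; the fingertips stand 178 mm ahead of it and the grasp point (between the pads) lies 159 mm ahead of it; x points along the fingers, z is the direction in which the jaws open and shut, and the axes are right-handed (so a half turn about x gives the same grasp; the last joint's range is limited). The gripper opens to 92 mm and grips with 3 to 60 N. Pads are 19 mm wide; open, the fingers measure 130 mm over their backs; the gripper's body (75 mm by 190 mm) begins 47 mm behind the grasp point.
Start: joints at [1.063, 0.434, 0.025, 1.573, -0.012, 1.134, -0.075], TCP at [0.246, -0.575, 0.405] pointing down, gripper open.
Joint ranges: [-2.62, 2.62], [-0.44, 2.09], [-1.27, 1.32], [0.08, 2.57], [-1.32, 4.46], [0.12, 2], [-2.74, 2.74]. Speed limits (rad/s): [2.22, 2.22, 3.01, 3.01, 3.14, 3.14, 3.14].

INTERFACE

Orientations are given as a rotation vector (axis times angle).
In Python, from cell import arm, get_image, search_frame, pinpoint gives the robot as it stands.
- The arm moves only by the tool arm_command, never from a script. Its argument "motion" is a list of rows, each a list of 7 numbers: the finger opening in mm, from 0 to 91.8, then the shift along the tool's x, y, z in mm, then the turn, a rotation vector about the tool's x, y, z in degrees. In form: [[fingers, x, y, z, ax, ay, az], ...]. A call has 1 to 5 rows; each row shifts and turns the commanded pose from where the row before left it, along the tool's axes as they then stand; what a row does not reach is not made up. A row lasts 1/8 s, in which the tool goes at most 62.5 mm and 10.7 degrees, less where a joint would pass 70% of its speed; a pose out of reach is approached as far as the arm can. A call with a gripper value outside its range is refused whole. The fingers move at their own pace and stop on an object; "newtons" is the grip in N (left out, the last holds). Time passes only in rows, so rows that do not move let the fingers close. It gives the time, the measured TCP pose, the force and the opening at its end, in the units of the state.
- arm.observe(): the state, without advancing time (a new reading comes with each control period).
- get_image(name): name is "scene" or "top" or "wrist"; returns a dict with "frame" (384x512x3 uint8, red, green, blue), "range_z" (384x512 float32, m along the optical axis (not along the pixel's ray), 0 where there is no reading), "K" (3x3 intrinsics, pixels), "distortion" ([k1, k2, p1, p2, k3] as OpenCV has them; the pictures are not rectified), "origin" and "rotation" of the camera in the world; the wrist camera has in their place "tool_from_camera" (4x4, takes a point from camera to tool coordinates, whose origin is the TCP and whose axes are the tool frame's). Camera axes: x right, y down, z forward; pixel columns grow to the right and rows downward; lengths in m; the calibration is good to about 2 mm. A picture is of the moment at which its call begins: read the wrist's pose just before it.
- arm.sign_off(): hands the job in, once; it reports no verdict.
Trained networks look in the newest picture that a camera, given by its name, has taken for a name from the list of things; names that differ only in an ending like _2 or _b are one class to them, and where a whole thing is asked for, a point or a joint stands for the part that bears it (a point fixed in the world has none). Each returns a list of dicts, best first, with "p" (0 to 1); they miss things now and then, are a little off and sometimes report something else, mostly with a low value. They report only what shows in the picture. A call takes as long as a camera call. They do not tell look-alikes from the thing itself.
- search_frame(camera, target): "point" ([x, y, z] in m, in world coordinates, good to about 4 mm: the middle of the surface that is visible of it).
- pinpoint(camera, target): "point" ([x, y, z] in m, in world coordinates, good to about 4 mm: a listed point, or the origin of a listed thing).
The state is a dict: "clock": time; "joints": joint angles; "dq": joint speeds; "joint_efforts": joint torques, N m; "position": TCP position; "ee_rot": TCP orientation; "force": force on the tool from outside, world axes, zero at the start; "ft_torque": the same for the moment, N m; "width": opening from 0.0 (shut) to 1.0 (fully open).
Only numpy, scipy, OpenCV 4.12 (cv2) and the standard library are available. Lean on these libraries where they do the work, as an engineer would, in place of code of your own. Each camera call takes 0.05 s, during which the arm holds its last target. There are 200 camera calls.

TASK

Put the clear dish into the dish imager: press the front of the shut loading tray so that it springs fully out, set the dish down in the tray's round recess, keeping it level and not dropping it, and then push the tray in until its latch catches and it stays in by itself with the dish inside. Leave the tape roll and the dropper bottle where they are.

Things in the scene. Friction and masses are not known exactly. Their poses are not given: they have to be found in the camera images.
- imager: Fixed white instrument, 160 deep (x), 210 wide (y), 68 mm tall, with a 122 x 41 mm tray mouth low in its front. Origin: middle of its underside, on the table. Its x axis points from front to back: the front face is at x = -80 mm, and the tray comes out along -x. Deck 58 mm high at the front, hood 68 mm.
- tray (a joint): Travel of the sprung tray (m): 0 latched, 0.090 fully out, about -0.0075 at the inner stop. Push-push latch: from 0, press to the stop and let go, and it springs out in 1 s. From out, push to the stop and let go: it returns to 0 and stays. Pushed less than 7 mm past 0 it may not switch. Moving it takes 3 to 5 N all the way (under 9 N at 100 mm/s); only the stop is hard.
- tray_press (a point): Middle of the front face of the tray's grey front panel (116 wide, 37 high, 10 mm thick, from 13 to 50 mm above the table), on the ribbed black pad, 33 mm above the table; moves with the tray. Axes as the imager's: press along +x. Latched, the panel stands 10 mm proud of the imager's front face, at the stop about 2 mm.
- recess (a point): Centre of the floor of the round black-floored recess in the white tray, 17 mm above the table, 51 mm behind the panel's front face; z up. The recess is 69 mm across and 4 mm deep; the flat tray round it is 104 wide (y), 82 long, its top 21 mm above the table. With the tray out, it lies 49 mm before the imager's front face. Moves with the tray.
- dish: Clear round lidded dish with a few grains, lying flat on the table left or right of the imager: 64 mm across, 16 mm high, about 35 g. Origin: centre of its underside, z up. Grip it across its diameter, from above.
- tape_roll: Bystander: roll of green tape lying flat, 64 mm across, 19 mm high, on the other side from the dish. Origin: centre of its underside.
- dropper: Bystander: amber dropper bottle, 31 mm across, 91 mm tall, on the right. Origin: centre of its underside.
Not all that is in view belongs to the job. What is shaped like the dish but red or yellow is not meant.

How it is judged:
By the outcome, as a careful person would: the job done as asked, in the order asked, and still so for the second after the job is handed in, with the robot touching nothing.
It also fails if it takes over 64 s, if anything falls off the work surface, if the arm or the gripper's body presses on something with over 40 N, if the wrist force passes 120 N, or if a joint passes its speed limit or range.

## Working session

There is one attempt and no reset: what is moved stays moved. The work goes in short steps, Python scripts to look and compute and a tool call to move; the robot and the scene stay as the last step left them, time stands still between calls to the robot, and variables do not carry over. Pictures are saved under pics/ and viewed, about 8 in all and at most 12, crops included, and the job is handed in when it is done.

Besides the shell and the picture viewer there is one more tool, called after "Emit:" in YAML: its name, and indented under it one key for each argument. arm_command: Moves the arm, as the interface text tells. Its arguments: {"type":"object","properties":{"motion":{"type":"array"},"newtons":{"type":"number"}},"required":["motion"]}

```bash
mkdir -p pics; cat > h.py <<'E'
import numpy as np, cv2
from scipy.spatial.transform import Rotation as R
from cell import arm, get_image, search_frame, pinpoint
def save(n,f,crop=None,s=1):
    im=f["frame"]
    if crop: im=im[crop[1]:crop[3],crop[0]:crop[2]]
    im=cv2.resize(im,None,fx=s,fy=s,interpolation=cv2.INTER_CUBIC)
    cv2.imwrite(f"pics/{n}.png",im[:,:,::-1])
def px(f,p,T=None):
    p=np.array(p,float); r=np.array(f["rotation"]); r=r if r.shape==(3,3) else R.from_rotvec(r).as_matrix()
    c=r.T@(p-f["origin"]); return cv2.projectPoints(c.reshape(1,1,3),np.zeros(3),np.zeros(3),np.array(f["K"]),np.array(f["distortion"]))[0].ravel().round(0)
def world(f,us):
    r=np.array(f["rotation"]); r=r if r.shape==(3,3) else R.from_rotvec(r).as_matrix()
    us=np.array(us,float).reshape(-1,1,2); n=cv2.undistortPoints(us,np.array(f["K"]),np.array(f["distortion"])).reshape(-1,2)
    z=np.array([f["range_z"][int(v),int(u)] for u,v in us.reshape(-1,2)])
    return (np.c_[n,np.ones(len(n))]*z[:,None])@r.T+f["origin"]
def delta(p,rot):
    "tool-axes shift mm and turn deg from the measured pose to the pose p, rot (matrix)"
    s=arm.observe(); r=R.from_rotvec(s["ee_rot"])
    return (r.inv().apply(np.array(p)-s["position"])*1000).round(1),np.degrees((r.inv()*R.from_matrix(rot)).as_rotvec()).round(1)
E
python3 - <<'E'
from h import *
np.set_printoptions(precision=4,suppress=True)
s=arm.observe(); print(s); print(R.from_rotvec(s["ee_rot"]).as_matrix())
for c in("top","scene"):
    f=get_image(c); save(c,f,s=1.5); print(c,f["origin"],f["rotation"])
    for t in("dish","tape_roll","dropper","imager","tray_press","recess"):
        for d in pinpoint(c,t)[:4]: print(t,np.array(d["point"]),round(d["p"],2),px(f,d["point"]))
E
```

```text
{'clock': 0.0, 'joints': array([ 1.0634,  0.4352,  0.025 ,  1.5741, -0.0116,  1.134 , -0.0751]), 'dq': array([-0.0007, -0.0011, -0.0012,  0.0006, -0.0016,  0.001 ,  0.0011]), 'joint_efforts': array([ -0.0002, -66.7848,   0.985 , -31.4459,  -0.0606,   0.0429,
         0.0002]), 'position': array([ 0.246 , -0.5743,  0.404 ]), 'ee_rot': array([ 0.9069,  1.3753, -0.9057]), 'force': array([-0.4114,  0.2408, -0.3313]), 'ft_torque': array([-0.0573, -0.0063, -0.0249]), 'width': 0.9988717400672764}
[[-0.0007  0.9192  0.3938]
 [ 0.0014  0.3938 -0.9192]
 [-1.     -0.0001 -0.0015]]
top [ 0.3993 -0.0736  1.4684] [-2.1707  2.2011 -0.064 ]
dish [0.5008 0.149  0.0019] 0.75 [195. 183.]
dish [0.3942 0.2326 0.0036] 0.59 [171. 214.]
dish [0.5047 0.2495 0.0009] 0.58 [166. 182.]
tape_roll [ 0.3696 -0.2905  0.0024] 0.58 [325. 220.]
dropper [ 0.4659 -0.4291  0.0001] 0.51 [365. 190.]
imager [ 0.6189 -0.0046 -0.0045] 0.87 [240. 148.]
tray_press [0.5318 0.0138 0.0335] 0.59 [234. 172.]
recess [0.5802 0.0071 0.0165] 0.67 [236. 158.]
scene [-0.3188 -0.4956  0.6315] [-1.8801  1.1217 -0.6319]
dish [ 0.3949  0.2353 -0.001 ] 0.6 [142. 198.]
dish [0.4954 0.1527 0.0016] 0.57 [187. 188.]
dish [0.5046 0.2506 0.0012] 0.47 [163. 179.]
tape_roll [ 0.3669 -0.2942  0.0021] 0.84 [316. 264.]
dropper [ 0.4721 -0.4288 -0.0012] 0.6 [387. 257.]
imager [ 0.6161 -0.0041  0.0011] 0.83 [254. 183.]
tray_press [0.5254 0.0159 0.0341] 0.62 [233. 185.]
recess [0.5757 0.0002 0.0138] 0.83 [246. 185.]
```

```bash
python3 - <<'E'
import cv2,numpy as np
from h import *
f=get_image("top"); g=get_image("scene")
a=cv2.resize(f["frame"][110:260,130:400],None,fx=2.9,fy=2.9,interpolation=cv2.INTER_CUBIC)
cv2.imwrite("pics/a.png",a[:,:,::-1])
b=cv2.resize(g["frame"][130:290,110:410],None,fx=2.6,fy=2.6,interpolation=cv2.INTER_CUBIC)
cv2.imwrite("pics/b.png",b[:,:,::-1])
E
```

```text
(no output)
```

View pics/a.png

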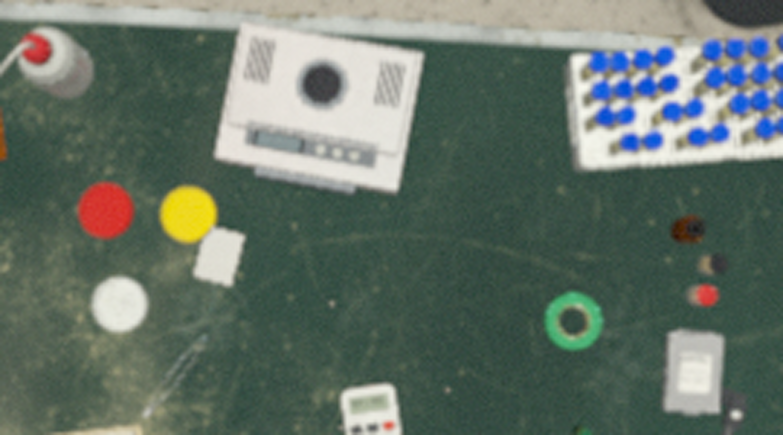

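View pics/b.png

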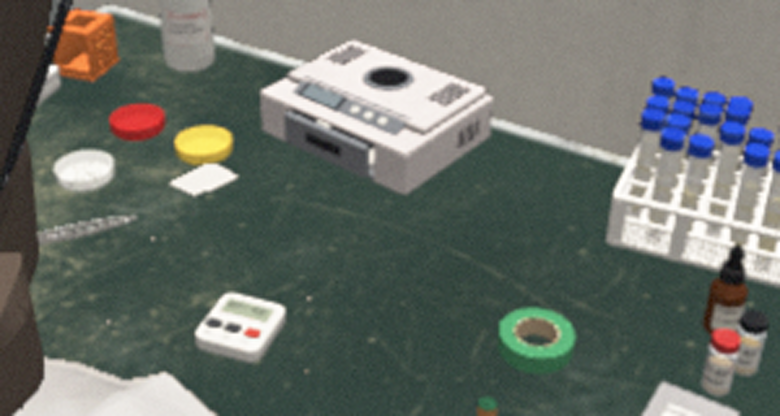

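Dish look-alikes in top.png full-frame pixels: red lid (166,182), yellow lid (195,183), and the clear/white dish (171,215). The last one fits "clear". I'll check it in a close crop, and get the imager's yaw from depth.

```bash
python3 - <<'E'
from h import *
np.set_printoptions(precision=4,suppress=True)
f=get_image("top"); save("c",f,(150,165,230,235),6)
uu,vv=np.meshgrid(np.arange(195,285),np.arange(112,185)); P=world(f,np.c_[uu.ravel(),vv.ravel()])
m=(P[:,2]>.05)&(P[:,2]<.085)&(P[:,0]<.75); r=cv2.minAreaRect(P[m][:,:2].astype(np.float32)*1000); print(m.sum(),r,cv2.boxPoints(r))
uu,vv=np.meshgrid(np.arange(155,190),np.arange(200,230)); P=world(f,np.c_[uu.ravel(),vv.ravel()])
m=(P[:,2]>.009)&(P[:,2]<.03); print("dish",m.sum(),P[m].mean(0),np.ptp(P[m],axis=0), "table",np.median(P[~m][:,2]))
g=get_image("scene")
uu,vv=np.meshgrid(np.arange(215,262),np.arange(168,205)); P=world(g,np.c_[uu.ravel(),vv.ravel()])
a=np.radians(-9.4);X=np.array([np.cos(a),np.sin(a)]);Y=np.array([-X[1],X[0]])
q=np.c_[(P[:,:2]-[.617,-.0045])@X,(P[:,:2]-[.617,-.0045])@Y,P[:,2]]
m=(q[:,2]>.018)&(q[:,2]<.045)&(abs(q[:,0]+.09)<.012)&(abs(q[:,1])<.05); print(m.sum(),np.median(q[m],axis=0),np.degrees(np.polyfit(q[m][:,1],q[m][:,0],1)[0]))
E
```

```text
3110 ((612.2643432617188, -4.449333190917969), (210.5590057373047, 170.65785217285156), 78.54793548583984) [[ 507.7312  -90.6909]
 [ 674.9915 -124.5747]
 [ 716.7975   81.7923]
 [ 549.5372  115.6761]]
dish 266 [0.3934 0.231  0.0156] [0.0772 0.086  0.0151] table 0.0004296726470064405
214 [-0.0912 -0.0019  0.0317] 1.5150363620950569
```

View pics/c.png

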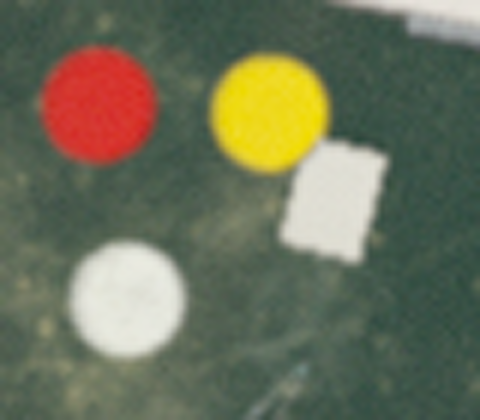

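Choice confirmed: the colourless dish is at crop (127,298), and the red and yellow ones are lids. Imager yaw is about -11° and the press point about (0.528, 0.012, 0.033). I'll plan the press with shut fingers, tool tilted 20° tip-forward.

```bash
cat >> h.py <<'E'
np.set_printoptions(precision=4,suppress=True)
YAW=np.radians(-11.)
X=np.array([np.cos(YAW),np.sin(YAW),0]);Y=np.array([-X[1],X[0],0]);Z=np.array([0,0,1.])
PRESS=np.array([.528,.012,.033])
def rot(t=0):
    t=np.radians(t); x=-np.cos(t)*Z+np.sin(t)*X; z=-Y; return np.c_[x,np.cross(z,x),z]
def rows(tip,t,n,start=None):
    "per-row tool shift and turn to bring the fingertips to tip, tilt t, in n rows"
    s=arm.observe(); p,r=(s["position"],R.from_rotvec(s["ee_rot"])) if start is None else start
    q=R.from_matrix(rot(t)); P=np.array(tip)-q.apply([.178,0,0]); w=(r.inv()*q).as_rotvec()/n
    for i in range(n):
        print((r.inv().apply((P-p)/n)*1000).round(1),np.degrees(w).round(2)); r=r*R.from_rotvec(w)
    return P,q
E
python3 - <<'E'
from h import *
a=rows(PRESS-.08*X+[0,0,.12],20,10)
print(); rows(PRESS-.03*X+[0,0,-.003],20,3,a)
E
```

```text
[  8.4  37.3 -50.7] [ 3.38 -0.6   1.94]
[  9.1  34.  -52.9] [ 3.38 -0.6   1.94]
[  9.6  30.5 -54.9] [ 3.38 -0.6   1.94]
[ 10.   26.9 -56.7] [ 3.38 -0.6   1.94]
[ 10.3  23.1 -58.3] [ 3.38 -0.6   1.94]
[ 10.4  19.3 -59.7] [ 3.38 -0.6   1.94]
[ 10.3  15.4 -60.8] [ 3.38 -0.6   1.94]
[ 10.2  11.4 -61.7] [ 3.38 -0.6   1.94]
[  9.8   7.4 -62.4] [ 3.38 -0.6   1.94]
[  9.4   3.4 -62.8] [ 3.38 -0.6   1.94]

[44.2  1.6 -0. ] [0. 0. 0.]
[44.2  1.6 -0. ] [0. 0. 0.]
[44.2  1.6 -0. ] [0. 0. 0.]
```

Emit:
arm_command:
  motion:
    - [0,8,37,-50,3.4,-0.6,1.9]
    - [0,9,34,-52,3.4,-0.6,1.9]
    - [0,9,30,-54,3.4,-0.6,1.9]
    - [0,10,27,-55,3.4,-0.6,1.9]
    - [0,10,23,-56,3.4,-0.6,1.9]
  newtons: 20

```text
clock: 1.52
position: [0.3189, -0.2731, 0.364]
ee_rot: [1.196, 1.115, -1.014]
force: [1.4, -0.2, 0.5]
width: 0.505
```

Emit:
arm_command:
  motion:
    - [0,10,19,-57,3.4,-0.6,1.9]
    - [0,10,15,-58,3.4,-0.6,1.9]
    - [0,10,11,-59,3.4,-0.6,1.9]
    - [0,10,7,-60,3.4,-0.6,1.9]
    - [0,9,3,-60,3.4,-0.6,1.9]

```text
clock: 2.15
position: [0.3779, -0.0316, 0.3283]
ee_rot: [1.412, 0.878, -1.098]
force: [1.0, -0.8, -0.2]
width: 0.008
```

```bash
python3 - <<'E'
from h import *
a=rows(PRESS-.08*X+[0,0,.12],20,1)
print(); rows(PRESS-.03*X+[0,0,-.003],20,4)
f=get_image("top");save("d",f,(160,100,330,230),4)
E
```

```text
[  6.8  -0.9 -71.6] [2.69 0.19 2.25]

[ 34.8   2.3 -17.9] [0.67 0.05 0.56]
[ 34.8   1.8 -17.9] [0.67 0.05 0.56]
[ 34.9   1.2 -17.9] [0.67 0.05 0.56]
[ 34.9   0.7 -17.9] [0.67 0.05 0.56]
```

Emit:
arm_command:
  motion:
    - [0,3,0,-30,1,0,1]
    - [0,0,0,0,0,0,0]
    - [0,0,0,0,0,0,0]

```text
clock: 2.58
position: [0.3829, -0.0041, 0.3247]
ee_rot: [1.429, 0.859, -1.096]
force: [-0.1, -0.2, -1.1]
width: 0.006
```

```bash
python3 - <<'E'
from h import *
rows(PRESS-.03*X+[0,0,-.003],20,4)
for t in ("tray_press","imager"):
  for c in("top","scene"):
    get_image(c); print(c,t,[(d["point"],d["p"]) for d in pinpoint(c,t)[:1]])
E
```

```text
[ 34.    1.7 -11. ] [0.44 0.06 0.35]
[ 34.    1.4 -11. ] [0.44 0.06 0.35]
[ 34.1   1.1 -10.9] [0.44 0.06 0.35]
[ 34.1   0.8 -10.9] [0.44 0.06 0.35]
top tray_press [([0.5318, 0.0146, 0.0336], 0.65)]
scene tray_press [([0.5244, 0.017, 0.0302], 0.68)]
top imager [([0.6192, -0.0021, -0.0011], 0.68)]
scene imager [([0.6137, -0.0076, 0.0008], 0.93)]
```

Emit:
arm_command:
  motion:
    - [0,34,2,-11,0.4,0,0.4]
    - [0,34,1,-11,0.4,0,0.4]
    - [0,34,1,-11,0.4,0,0.4]
    - [0,34,1,-11,0.4,0,0.3]
    - [0,0,0,0,0,0,0]

```text
clock: 3.6
position: [0.4388, 0.0282, 0.2122]
ee_rot: [1.451, 0.84, -1.104]
force: [-0.9, 0.1, -0.4]
width: 0.002
```

```bash
python3 - <<'E'
from h import *
rows(PRESS-.03*X+[0,0,-.003],20,1); print(); rows(PRESS-.0+[0,0,-.003],20,1)
print(arm.observe()["force"],arm.observe()["position"])
f=get_image("scene");save("e",f,(180,130,300,220),6)
E
```

```text
[14.  -5.1 -1.2] [0.38 0.29 0.87]

[23.9 23.2 -1.1] [0.38 0.29 0.87]
[-0.8997  0.052  -0.4382] [0.4388 0.0282 0.2122]
```

View pics/e.png

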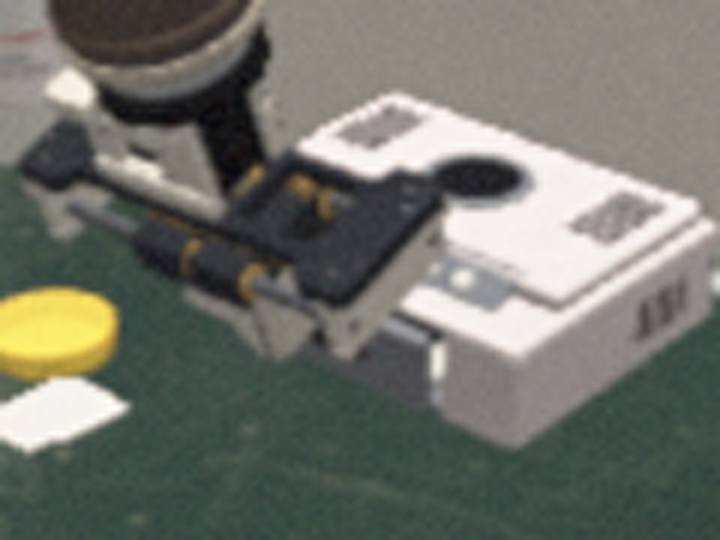

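Emit:
arm_command:
  motion:
    - [0,14,-5,-1,0,0,0.9]
    - [0,0,0,0,0,0,0]
    - [0,5,14,0,0,0,0]
    - [0,0,0,0,0,0,0]

```text
clock: 4.15
position: [0.4602, 0.0253, 0.2101]
ee_rot: [1.455, 0.836, -1.105]
force: [-1.4, 0.3, -0.9]
width: 0.009
```

```bash
python3 - <<'E'
from h import *
rows(PRESS-.009*X+[0,0,-.003],20,1)
E
```

```text
[11.9 -5.   0.1] [0.11 0.36 0.75]
```

```bash
python3 - <<'E'
from h import *
s=arm.observe();print(s["joints"],s["force"],s["clock"],s["position"],s["ft_torque"])
E
```

```text
[-0.3169  0.4132  0.1094  2.3203  0.7447  0.1411 -2.7102] [-1.408   0.2677 -0.9298] 4.15 [0.4602 0.0253 0.2101] [ 0.1731  0.4097 -0.0369]
```

Emit:
arm_command:
  motion:
    - [0,0,-10,0,0,0,0]
    - [0,9,-3,0,0,0,0]
    - [0,0,0,0,0,0,0]
    - [0,0,0,0,0,0,0]

```text
clock: 4.65
position: [0.4545, 0.0281, 0.2022]
ee_rot: [1.45, 0.841, -1.112]
force: [-0.1, 0.5, 0.3]
width: 0.004
```

```bash
python3 - <<'E'
from h import *
s=arm.observe();print(s["joints"],s["force"],s["clock"],s["position"],s["ft_torque"])
rows(PRESS-.009*X+[0,0,-.003],20,1)
E
```

```text
[-0.3519  0.4276  0.1424  2.3362  0.766   0.1176 -2.7418] [-0.0607  0.4588  0.3193] 4.65 [0.4545 0.0281 0.2022] [ 0.1478  0.3853 -0.0599]
[6.4 3.4 1.7] [0.21 0.48 1.22]
```

Emit:
arm_command:
  motion:
    - [0,-40,-20,0,-5,0,-7]
    - [0,-30,0,0,-8,0,-6]
    - [0,0,0,0,-10,0,0]
    - [0,0,0,0,-10,0,0]
    - [0,0,0,0,-10,0,0]

```text
clock: 5.28
position: [0.4353, 0.0301, 0.2348]
ee_rot: [0.857, 1.211, -0.793]
force: [0.5, -0.1, -0.2]
width: 0.004
```

```bash
python3 - <<'E'
from h import *
s=arm.observe();print(s["joints"],s["position"]);print(R.from_rotvec(s["ee_rot"]).as_matrix())
E
```

```text
[ 0.1459  0.3895 -0.4716  2.2512  0.6608  0.4694 -1.9576] [0.4353 0.0301 0.2348]
[[ 0.1774  0.8761  0.4483]
 [-0.0609  0.4644 -0.8835]
 [-0.9823  0.1294  0.1357]]
```

Emit:
arm_command:
  motion:
    - [0,-10,0,0,-10,0,0]
    - [0,-10,0,0,-10,0,0]
    - [0,0,0,0,-10,0,0]
    - [0,0,0,0,-10,0,0]
    - [0,0,0,0,-10,0,0]

```text
clock: 5.9
position: [0.4317, 0.0315, 0.2544]
ee_rot: [0.136, 1.38, -0.199]
force: [0.4, -0.2, -1.1]
width: 0.002
```

Emit:
arm_command:
  motion:
    - [0,0,0,0,-10,0,0]
    - [0,0,0,0,-10,0,0]
    - [0,0,0,0,-10,0,0]
    - [0,0,0,0,-10,0,0]
    - [0,0,0,0,-10,0,0]

```text
clock: 6.52
position: [0.4316, 0.0314, 0.2543]
ee_rot: [-0.59, 1.358, 0.409]
force: [0.5, 0.3, -0.4]
width: 0.007
```

```bash
sed -i 's/z=-Y; return/z=Y; return/' h.py; cat >> h.py <<'E'
def st():
    s=arm.observe(); r=R.from_rotvec(s["ee_rot"]); tip=s["position"]+r.apply([.178,0,0]); d=tip-PRESS
    print("t",s["clock"],"j",s["joints"].round(2),"tip",tip,"rel press X,Y,Z mm",(np.array([d@X,d@Y,d[2]])*1000).round(1),"F",s["force"].round(1),"w",s["width"].round(3))
E
python3 - <<'E'
from h import *
st();print(R.from_rotvec(arm.observe()["ee_rot"]).as_matrix())
rows(PRESS-.05*X+[0,0,-.003],8,5)
E
```

```text
Traceback (most recent call last):
  File "h.py", line 36, in st
    print("t",s["clock"],"j",s["joints"].round(2),"tip",tip,"rel press X,Y,Z mm",(np.array([d@X,d@Y,d[2]])*1000).round(1),"F",s["force"].round(1),"w",s["width"].round(3))
                                                                                                                                                      ^^^^^^^^^^^^^^^^
AttributeError: 'float' object has no attribute 'round'
```

```bash
sed -i 's/s\["width"\].round(3)/round(s["width"],3)/' h.py
python3 - <<'E'
from h import *
st();print(R.from_rotvec(arm.observe()["ee_rot"]).as_matrix())
rows(PRESS-.05*X+[0,0,-.003],8,5)
E
```

```text
t 6.525 j [ 0.49  0.46 -0.93  2.22  0.86  0.66 -0.4 ] tip [0.4632 0.0206 0.0794] rel press X,Y,Z mm [-65.3  -4.   46.4] F [ 0.5  0.3 -0.4] w 0.007
[[ 0.177  -0.5939  0.7848]
 [-0.0611  0.7892  0.6111]
 [-0.9823 -0.1561  0.1035]]
[10.3 -2.   2. ] [-8.29 -0.09  0.62]
[10.3 -2.4  1.6] [-8.29 -0.09  0.62]
[10.3 -2.7  1.2] [-8.29 -0.09  0.62]
[10.2 -3.   0.8] [-8.29 -0.09  0.62]
[10.2 -3.2  0.4] [-8.29 -0.09  0.62]
```

Emit:
arm_command:
  motion:
    - [0,10,-2,2,-8.3,0,0.6]
    - [0,10,-2,2,-8.3,0,0.6]
    - [0,10,-3,1,-8.3,0,0.6]
    - [0,10,-3,1,-8.3,0,0.6]
    - [0,10,-3,0,-8.3,0,0.6]

```text
clock: 7.15
position: [0.4543, 0.0262, 0.2071]
ee_rot: [-1.143, 1.208, 0.958]
force: [-0.3, -0.5, -0.3]
width: 0.001
```

Emit:
arm_command:
  motion:
    - [0,0,0,0,0,0,0]

```text
clock: 7.28
position: [0.4541, 0.0261, 0.2068]
ee_rot: [-1.138, 1.211, 0.955]
force: [-0.0, 0.4, -0.1]
width: 0.006
```

```bash
python3 - <<'E'
from h import *
st();print(R.from_rotvec(arm.observe()["ee_rot"]).as_matrix())
rows(PRESS-.03*X+[0,0,-.003],8,1)
E
```

```text
t 7.275 j [ 0.54  0.65 -1.    2.18  1.03  0.73  0.2 ] tip [0.4777 0.0201 0.0305] rel press X,Y,Z mm [-50.9  -1.6  -2.5] F [-0.   0.4 -0.1] w 0.006
[[ 0.1328 -0.9712  0.198 ]
 [-0.0334  0.1953  0.9802]
 [-0.9906 -0.1368 -0.0065]]
[  3.3 -20.2   0.4] [-0.37 -0.43 -0.14]
```

Emit:
arm_command:
  motion:
    - [0,4,-20,1,0,0,0]
    - [0,1,-10,1,0,0,0]
    - [0,0,-5,0,0,0,0]
    - [0,0,-4,0,0,0,0]
    - [0,0,0,0,0,0,0]

```text
clock: 7.9
position: [0.4929, 0.0208, 0.2079]
ee_rot: [-1.14, 1.21, 0.955]
force: [-1.9, 0.5, 0.1]
width: 0.004
```

```bash
python3 -c "
from h import *
st()"
```

```text
t 7.9 j [ 0.54  0.69 -0.99  2.1   1.01  0.77  0.28] tip [0.5168 0.0147 0.0316] rel press X,Y,Z mm [-11.5   0.5  -1.4] F [-1.9  0.5  0.1] w 0.004
```

Near contact. I'll step in, watching the force.

Emit:
arm_command:
  motion:
    - [0,1,-3,0,0,0,0]
    - [0,0,-3,0,0,0,0]
    - [0,0,0,0,0,0,0]

```text
clock: 8.28
position: [0.4986, 0.0195, 0.2073]
ee_rot: [-1.14, 1.21, 0.957]
force: [-3.4, 1.2, -1.3]
width: 0.004
```

Emit:
arm_command:
  motion:
    - [0,1,-3,0,0,0,0]
    - [0,0,0,0,0,0,0]

```text
clock: 8.52
position: [0.502, 0.0189, 0.207]
ee_rot: [-1.141, 1.21, 0.956]
force: [-4.0, 0.3, 1.8]
width: 0.005
```

```bash
python3 -c "
from h import *
st()"
```

```text
t 8.525 j [ 0.54  0.7  -0.99  2.07  1.01  0.78  0.29] tip [0.5258 0.0128 0.0307] rel press X,Y,Z mm [-2.3  0.4 -2.3] F [-4.   0.3  1.8] w 0.005
```

Emit:
arm_command:
  motion:
    - [0,0,-2,0,0,0,0]
    - [0,0,0,0,0,0,0]

```text
clock: 8.78
position: [0.5027, 0.0188, 0.207]
ee_rot: [-1.14, 1.211, 0.958]
force: [-9.0, 1.5, 5.3]
width: 0.007
```

Emit:
arm_command:
  motion:
    - [0,0,-2,0,0,0,0]
    - [0,0,0,0,0,0,0]

```text
clock: 9.02
position: [0.5034, 0.0188, 0.207]
ee_rot: [-1.14, 1.213, 0.96]
force: [-15.2, 2.2, 10.6]
width: 0.005
```

Hard stop reached at 15 N. Letting go and retreating fast.

Emit:
arm_command:
  motion:
    - [0,0,50,0,0,0,0]
    - [0,-10,60,0,0,0,0]
    - [0,-40,20,0,0,0,0]
    - [0,-50,0,0,0,0,0]
    - [0,-40,0,0,0,0,0]

```text
clock: 9.65
position: [0.361, 0.0485, 0.3298]
ee_rot: [-1.141, 1.207, 0.957]
force: [-0.1, -0.8, 0.7]
width: 0.005
```

Emit:
arm_command:
  motion:
    - [91.8,0,0,30,0,0,0]
    - [91.8,0,0,40,0,0,0]
    - [91.8,0,0,40,0,0,-8]
    - [91.8,0,0,0,0,0,0]

```text
clock: 10.15
position: [0.3818, 0.1592, 0.3287]
ee_rot: [-1.212, 1.108, 0.859]
force: [-0.1, -0.9, -0.3]
width: 0.393
```

```bash
python3 - <<'E'
from h import *
st()
for c in("top","scene"):
    f=get_image(c)
    for t in("dish","tray_press","recess"):
        for d in pinpoint(c,t)[:3]: print(c,t,np.array(d["point"]),round(d["p"],2),px(f,d["point"]))
D=np.array([.3945,.233,.0])
rows([*D[:2],.12],0,5)
save("g",get_image("top"),(150,100,320,240),4)
E
```

```text
t 10.15 j [ 0.32  0.31 -1.09  2.19  0.74  0.77  0.12] tip [0.4295 0.1494 0.1575] rel press X,Y,Z mm [-122.9  116.1  124.5] F [-0.1 -0.9 -0.3] w 0.393
top dish [0.4988 0.1527 0.0006] 0.7 [194. 183.]
top dish [ 0.5046  0.2511 -0.0003] 0.68 [166. 182.]
top tray_press [0.4406 0.0346 0.0331] 0.6 [228. 200.]
scene dish [0.5033 0.2502 0.0024] 0.76 [163. 178.]
scene dish [0.4962 0.155  0.0024] 0.52 [187. 187.]
scene tray_press [ 0.6159 -0.004   0.0014] 0.65 [254. 183.]
scene tray_press [0.4365 0.0334 0.0295] 0.58 [210. 200.]
scene recess [0.4878 0.0183 0.0168] 0.84 [225. 197.]
[ 5.3  2.4 16.3] [-0.08 -0.11  3.11]
[ 5.4  2.1 16.2] [-0.08 -0.11  3.11]
[ 5.6  1.7 16.2] [-0.08 -0.11  3.11]
[ 5.7  1.4 16.2] [-0.08 -0.11  3.11]
[ 5.8  1.1 16.2] [-0.08 -0.11  3.11]
```

View pics/g.png

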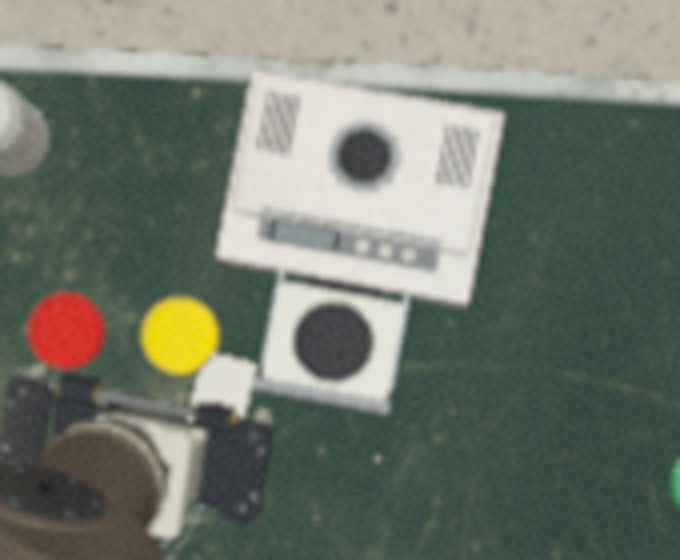

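The tray is fully out, with the black recess at crop (334,342). Next I'll move over the dish and look with the wrist camera, measuring the recess on the way.

Emit:
arm_command:
  motion:
    - [91.8,5,2,16,0,0,3.1]
    - [91.8,5,2,16,0,0,3.1]
    - [91.8,6,2,16,0,0,3.1]
    - [91.8,6,1,16,0,0,3.1]
    - [91.8,6,1,16,0,0,3.1]

```text
clock: 11.22
position: [0.395, 0.2328, 0.2974]
ee_rot: [-1.066, 1.304, 1.058]
force: [-0.3, 1.2, -0.3]
width: 1.002
```

Emit:
arm_command:
  motion:
    - [91.8,0,0,0,0,0,0]
    - [91.8,0,0,0,0,0,0]

```text
clock: 11.48
position: [0.3945, 0.2322, 0.2977]
ee_rot: [-1.069, 1.302, 1.057]
force: [0.6, -0.0, 0.6]
width: 1.001
```

```bash
cat >> h.py <<'E'
def wrist():
    s=arm.observe(); f=get_image("wrist"); T=np.eye(4); T[:3,:3]=R.from_rotvec(s["ee_rot"]).as_matrix(); T[:3,3]=s["position"]
    C=T@np.array(f["tool_from_camera"]); f["origin"]=C[:3,3]; f["rotation"]=C[:3,:3]; return f
def onplane(f,us,h):
    n=cv2.undistortPoints(np.array(us,float).reshape(-1,1,2),np.array(f["K"]),np.array(f["distortion"])).reshape(-1,2)
    r=np.array(f["rotation"]); r=r if r.shape==(3,3) else R.from_rotvec(r).as_matrix()
    d=np.c_[n,np.ones(len(n))]@r.T; o=np.array(f["origin"]); return o+d*((h-o[2])/d[:,2])[:,None]
E
python3 - <<'E'
from h import *
st()
f=wrist(); save("w1",f)
for d in pinpoint("wrist","dish"): print("wrist dish",np.array(d["point"]),d["p"],px(f,d["point"]))
g=get_image("top"); r=g["frame"].astype(int)
m=np.zeros(r.shape[:2],np.uint8); m[165:210,212:258]=(r.max(2)<75)[165:210,212:258]
n,l,sts,c=cv2.connectedComponentsWithStats(m)
for i in range(1,n):
    if sts[i,4]>60: print("blob",sts[i],c[i],onplane(g,c[i],.017))
for d in pinpoint("top","recess"): print("recess",np.array(d["point"]),d["p"])
E
```

```text
t 11.475 j [ 0.17  0.54 -1.1   2.04  0.6   0.94  0.12] tip [0.3946 0.2306 0.1197] rel press X,Y,Z mm [-172.7  189.1   86.7] F [ 0.6 -0.   0.6] w 1.001
wrist dish [0.3931 0.2321 0.0021] 0.9 [262. 183.]
wrist dish [ 0.5021  0.2494 -0.0009] 0.87 [303. 288.]
wrist dish [0.4965 0.1527 0.0017] 0.76 [202. 301.]
blob [224 177  18  17 236] [232.7288 185.0678] [[0.4898 0.0204 0.017 ]]
recess [0.4911 0.0236 0.0157] 0.58
```

View pics/w1.png

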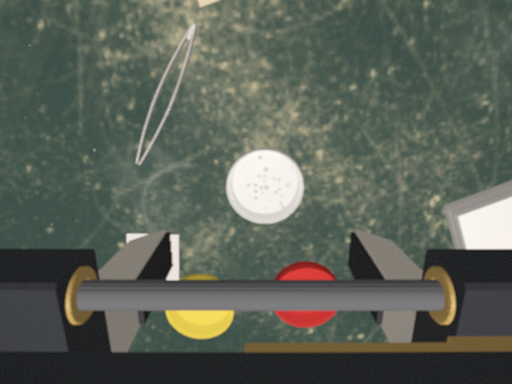

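The wrist view shows the clear dish with grains at (264,186), clear of the yellow (200,305) and red (305,295) lids. Next: refine its centre, then go down.

```bash
python3 - <<'E'
from h import *
f=wrist(); r=f["frame"].astype(int); m=np.zeros(r.shape[:2],np.uint8); m[135:238,215:320]=(r.min(2)>120)[135:238,215:320]
m=cv2.morphologyEx(m,cv2.MORPH_CLOSE,np.ones((7,7)));n,l,s,c=cv2.connectedComponentsWithStats(m); i=1+s[1:,4].argmax()
k=max(cv2.findContours((l==i).astype(np.uint8),0,1)[0],key=len).reshape(-1,2)
for h in(0,.008,.016):
    p=onplane(f,k,h)[:,:2].astype(np.float32)*1000; print(h,cv2.minEnclosingCircle(p),cv2.fitEllipse(p))
rows([.3935,.232,.0075],0,4)
E
```

```text
0 ((391.8755798339844, 234.37271118164062), 39.50814437866211) ((394.2422790527344, 234.19898986816406), (67.47976684570312, 75.16680908203125), 79.50533294677734)
0.008 ((389.63690185546875, 234.78456115722656), 38.3658332824707) ((391.9351806640625, 234.6158905029297), (65.5286865234375, 72.99346923828125), 79.50533294677734)
0.016 ((387.3982238769531, 235.19650268554688), 37.22355651855469) ((389.6280822753906, 235.03277587890625), (63.57760238647461, 70.82012939453125), 79.50535583496094)
[28.1  0.3  0.1] [-0.09 -0.12  0.04]
[28.1  0.3  0. ] [-0.09 -0.12  0.04]
[28.1  0.2 -0. ] [-0.09 -0.12  0.04]
[28.1  0.2 -0.1] [-0.09 -0.12  0.04]
```

Emit:
arm_command:
  motion:
    - [91.8,28,0,1,0,0,0]
    - [91.8,28,1,0,0,0,0]
    - [91.8,28,0,0,0,0,0]
    - [91.8,15,0,0,0,0,0]
    - [91.8,0,0,0,0,0,0]

```text
clock: 12.35
position: [0.3934, 0.2332, 0.1983]
ee_rot: [-1.069, 1.303, 1.058]
force: [0.2, -0.6, 0.4]
width: 1.001
```

```bash
python3 - <<'E'
from h import *
st()
rows([.393,.2325,.0075],0,1)
E
```

```text
t 12.35 j [ 0.03  0.67 -0.93  2.12  0.81  0.76 -0.06] tip [0.3933 0.2316 0.0204] rel press X,Y,Z mm [-174.1  189.8  -12.6] F [ 0.2 -0.6  0.4] w 1.001
[12.9  0.3 -0.6] [-0.3  -0.52  0.05]
```

Emit:
arm_command:
  motion:
    - [91.8,13,0,1,0,-0.5,0]
    - [91.8,0,0,0,0,0,0]
  newtons: 8

```text
clock: 12.6
position: [0.3939, 0.234, 0.1855]
ee_rot: [-1.063, 1.295, 1.061]
force: [0.6, -0.5, 0.8]
width: 1.0
```

```bash
python3 - <<'E'
from h import *
st()
rows([.393,.2325,.0075],0,1)
E
```

```text
t 12.6 j [ 0.01  0.68 -0.91  2.13  0.84  0.73 -0.09] tip [0.3942 0.234  0.0075] rel press X,Y,Z mm [-173.7  192.4  -25.5] F [ 0.6 -0.5  0.8] w 1.0
[-0.   0.6 -1.7] [-0.33  0.03  0.09]
```

Emit:
arm_command:
  motion:
    - [58,0,0,0,0,0,0]
    - [58,0,0,0,0,0,0]
    - [58,0,0,0,0,0,0]
    - [58,0,0,0,0,0,0]

```text
clock: 13.1
position: [0.3939, 0.2342, 0.1859]
ee_rot: [-1.063, 1.294, 1.061]
force: [0.1, 0.0, 2.2]
width: 0.689
```

```bash
python3 - <<'E'
from h import *
st()
f=wrist(); save("w2",f)
E
```

```text
t 13.1 j [ 0.01  0.68 -0.91  2.13  0.84  0.73 -0.09] tip [0.3943 0.2343 0.0079] rel press X,Y,Z mm [-173.7  192.7  -25.1] F [0.1 0.  2.2] w 0.689
```

View pics/w2.png

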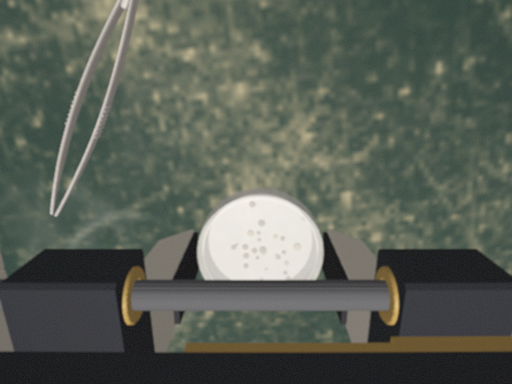

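Gripped at 63.4 mm, with the dish at (260,248) between the pads. I'll check the dish's offset in the jaws from its visible upper rim.

```bash
python3 - <<'E'
from h import *
from scipy.optimize import least_squares
f=wrist(); r=f["frame"].astype(int); pts=[]
for th in np.radians(np.arange(195,346,6)):   # rim: bright lid -> darker, scanned outward from dish middle
    for rad in np.arange(40,80,.5):
        u,v=262+rad*np.cos(th),250+rad*np.sin(th)*.95
        if r[int(round(v)),int(round(u))].min()<105: pts.append((u,v)); break
print(len(pts))
for h in(.0,.016):
    p=onplane(f,pts,h)[:,:2]
    q=least_squares(lambda c:np.hypot(*(p-c[:2]).T)-c[2],[.394,.233,.032],loss="soft_l1",f_scale=.001)
    s=arm.observe(); d=np.r_[q.x[:2],0]-np.r_[s["position"][:2],0]; print(h,q.x,"offset X,Y mm",d@X*1000,d@Y*1000)
print(pts[::4])
E
```

```text
21
0.0 [0.3951 0.2339 0.033 ] offset X,Y mm 1.1838643072854502 -0.07937167954453102
0.016 [0.3872 0.2355 0.0298] offset X,Y mm -6.877058652683602 0.0027785924401448605
[(np.float64(198.24889546492147), np.float64(233.77204587207194)), (np.float64(210.31979356311143), np.float64(210.2426842954265)), (np.float64(237.8101634056922), np.float64(190.13415515086695)), (np.float64(291.2823872332008), np.float64(195.40357523035775)), (np.float64(310.57162259106065), np.float64(212.6341017814159)), (np.float64(321.88740122992226), np.float64(234.75555824346154))]
```

Emit:
arm_command:
  motion:
    - [58,-20,0,0,0,0,0]
    - [58,-40,0,0,0,0,0]
    - [58,-30,0,0,0,0,0]
    - [58,0,0,0,0,0,0]

```text
clock: 13.7
position: [0.3941, 0.2346, 0.2774]
ee_rot: [-1.063, 1.291, 1.06]
force: [0.3, 0.8, -0.6]
width: 0.694
```

```bash
python3 - <<'E'
from h import *
st(); f=wrist(); r=f["frame"].astype(int)
print(np.round(f["range_z"][200:260:10,262],3))
REC=np.array([.489,.0205]); rows([*REC,.11],0,5)
E
```

```text
t 13.7 j [ 0.14  0.56 -1.07  2.06  0.64  0.89  0.08] tip [0.395  0.2349 0.0994] rel press X,Y,Z mm [-173.1  193.5   66.4] F [ 0.3  0.8 -0.6] w 0.694
[0.158 0.161 0.161 0.163 0.165 0.166]
[ -2.3 -27.1 -38.1] [-0.07  0.01  0.04]
[ -2.3 -27.  -38.2] [-0.07  0.01  0.04]
[ -2.3 -27.  -38.2] [-0.07  0.01  0.04]
[ -2.3 -26.9 -38.2] [-0.07  0.01  0.04]
[ -2.4 -26.9 -38.3] [-0.07  0.01  0.04]
```

```bash
python3 - <<'E'
from h import *
REC=np.array([.489,.0205,0]); rows(REC+.06*X+[0,0,.15],0,7)
E
```

```text
[ -7.3 -27.9 -27.2] [-0.05  0.01  0.03]
[ -7.4 -27.9 -27.2] [-0.05  0.01  0.03]
[ -7.4 -27.9 -27.2] [-0.05  0.01  0.03]
[ -7.4 -27.8 -27.3] [-0.05  0.01  0.03]
[ -7.4 -27.8 -27.3] [-0.05  0.01  0.03]
[ -7.4 -27.8 -27.3] [-0.05  0.01  0.03]
[ -7.4 -27.8 -27.3] [-0.05  0.01  0.03]
```

Emit:
arm_command:
  motion:
    - [58,-8,-15,-15,0,0,0]
    - [58,-8,-28,-28,0,0,0]
    - [58,-8,-28,-28,0,0,0]
    - [58,-7,-28,-28,0,0,0]
    - [58,-7,-28,-28,0,0,0]

```text
clock: 14.38
position: [0.4935, 0.0832, 0.3128]
ee_rot: [-1.063, 1.296, 1.062]
force: [0.9, 0.4, -0.7]
width: 0.692
```

Emit:
arm_command:
  motion:
    - [58,-7,-28,-28,0,0,0]
    - [58,-7,-28,-28,0,0,0]
    - [58,0,-12,-10,0,0,0]
    - [58,0,0,0,0,0,0]
    - [58,0,0,0,0,0,0]

```text
clock: 15.0
position: [0.546, 0.0082, 0.3275]
ee_rot: [-1.064, 1.294, 1.064]
force: [-0.3, 0.1, 0.0]
width: 0.691
```

```bash
python3 - <<'E'
from h import *
st(); f=wrist(); save("w3",f); print("cam",f["origin"])
for d in pinpoint("wrist","recess"): print("recess",np.array(d["point"]),d["p"],px(f,d["point"]))
for d in pinpoint("wrist","dish"): print("dish",np.array(d["point"]),d["p"],px(f,d["point"]))
E
```

```text
t 15.0 j [ 0.62  0.63 -1.09  1.8   0.63  1.1   0.69] tip [0.5462 0.0083 0.1495] rel press X,Y,Z mm [ 18.5  -0.1 116.5] F [-0.3  0.1  0. ] w 0.691
cam [0.4661 0.0244 0.3064]
recess [0.4931 0.0221 0.0171] 0.89 [263. 118.]
dish [ 0.4947  0.1472 -0.0004] 0.79 [404.  90.]
dish [0.5414 0.0072 0.145 ] 0.61 [256. 239.]
```

View pics/w3.png

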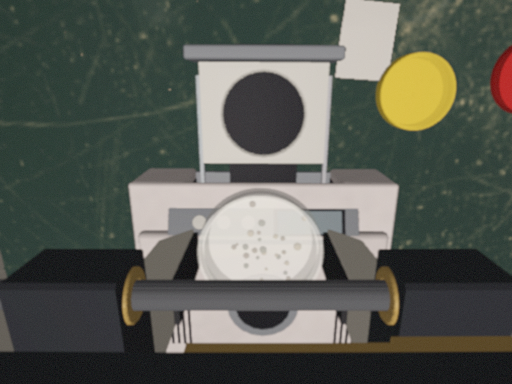

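The dish is held level, and the recess (264,113) is square to the image. I'll measure both from this view.

```bash
python3 - <<'E'
from h import *
from scipy.optimize import least_squares
f=wrist(); s=arm.observe(); r=f["frame"].astype(int)
m=np.zeros(r.shape[:2],np.uint8); m[66:160,215:312]=(r.max(2)<90)[66:160,215:312]
n,l,st_,c=cv2.connectedComponentsWithStats(m); i=1+st_[1:,4].argmax(); k=max(cv2.findContours((l==i).astype(np.uint8),0,1)[0],key=len).reshape(-1,2)
k=cv2.convexHull(k).reshape(-1,2)
for h in(.017,.021):
    p=onplane(f,k,h)[:,:2].astype(np.float32)*1000; print("recess",h,st_[i],onplane(f,c[i],h),cv2.fitEllipse(p))
e=[onplane(f,[q],.050)[0] for q in((190,46),(340,46))]; v=e[1]-e[0]; print("panel dir",np.degrees(np.arctan2(v[0],v[1])),np.linalg.norm(v))
uu,vv=np.meshgrid(np.arange(185,340),np.arange(180,283)); P=world(f,np.c_[uu.ravel(),vv.ravel()])
tip=s["position"]+R.from_rotvec(s["ee_rot"]).apply([.178,0,0]); q=(P-tip)*1000
A=np.c_[q@X,q@Y,q[:,2]]; A=A[(A[:,2]>-12)&(A[:,2]<25)&(abs(A[:,1])<33)]
for y in(-24,-16,-8,0,8,16,24):
    a=A[abs(A[:,1]-y)<1]; t=a[a[:,2]>np.median(a[:,2])-3]; print(y,"minX all",a[:,0].min().round(1),"top: minX",t[:,0].min().round(1),"z",np.median(t[:,2]).round(1),"expected edge",-np.sqrt(32**2-y*y).round(1))
E
```

```text
recess 0.017 [ 224   72   80   81 5080] [[0.4887 0.0228 0.017 ]] ((489.813232421875, 22.534278869628906), (66.37017059326172, 66.81349182128906), 77.13636016845703)
recess 0.021 [ 224   72   80   81 5080] [[0.4884 0.0228 0.021 ]] ((489.489501953125, 22.555431365966797), (65.45391845703125, 65.89111328125), 77.1369857788086)
panel dir 11.225325245368767 0.10549964460667474
-24 minX all -22.1 top: minX -21.5 z 6.4 expected edge -21.2
-16 minX all -28.7 top: minX -28.2 z 6.3 expected edge -27.7
-8 minX all -32.1 top: minX -31.8 z 6.4 expected edge -31.0
0 minX all -33.2 top: minX -32.8 z 6.3 expected edge -32.0
8 minX all -32.3 top: minX -32.0 z 6.4 expected edge -31.0
16 minX all -29.4 top: minX -29.0 z 6.4 expected edge -27.7
24 minX all -23.3 top: minX -23.0 z 6.3 expected edge -21.2
```

```bash
python3 - <<'E'
from h import *
a=rows(np.array([.4903,.0222,.10]),0,2); print(); rows(np.array([.4903,.0222,.036]),0,3,a)
E
```

```text
[24.9 29.   1.7] [-0.11  0.01  0.05]
[25.  29.   1.7] [-0.11  0.01  0.05]

[21.3  0.   0. ] [0. 0. 0.]
[21.3  0.   0. ] [0. 0. 0.]
[21.3  0.   0. ] [0. 0. 0.]
```

Emit:
arm_command:
  motion:
    - [58,10,19,1,0,0,0]
    - [58,20,20,1,0,0,0]
    - [58,20,19,1,0,0,0]
    - [58,15,0,0,0,0,0]
    - [58,0,0,0,0,0,0]

```text
clock: 15.82
position: [0.4911, 0.0209, 0.2623]
ee_rot: [-1.063, 1.295, 1.062]
force: [-0.1, -0.0, -0.3]
width: 0.693
```

```bash
python3 - <<'E'
from h import *
st(); rows(np.array([.4903,.0222,.036]),0,3)
E
```

```text
t 15.825 j [ 0.6   0.64 -1.05  2.    0.7   0.92  0.55] tip [0.4913 0.0209 0.0843] rel press X,Y,Z mm [-37.7   1.7  51.3] F [-0.1 -0.  -0.3] w 0.693
[16.1  0.4  0.4] [-0.1   0.    0.02]
[16.1  0.4  0.4] [-0.1   0.    0.02]
[16.1  0.4  0.4] [-0.1   0.    0.02]
```

Emit:
arm_command:
  motion:
    - [58,16,1,1,0,0,0]
    - [58,16,0,0,0,0,0]
    - [58,15,0,0,0,0,0]
    - [58,0,0,0,0,0,0]

```text
clock: 16.32
position: [0.4896, 0.022, 0.2145]
ee_rot: [-1.062, 1.296, 1.063]
force: [-0.5, -0.3, 0.0]
width: 0.693
```

```bash
python3 - <<'E'
from h import *
st(); rows(np.array([.4903,.0222,.033]),0,1)
f=wrist(); save("w4",f,(120,120,400,384),2.8); save("s4",get_image("scene"),(170,150,290,240),5)
E
```

```text
t 16.325 j [ 0.54  0.69 -0.98  2.04  0.79  0.84  0.47] tip [0.4895 0.022  0.0365] rel press X,Y,Z mm [-39.7   2.5   3.5] F [-0.5 -0.3  0. ] w 0.693
[ 3.5 -0.6  0.3] [-0.3  -0.   -0.03]
```

View pics/w4.png

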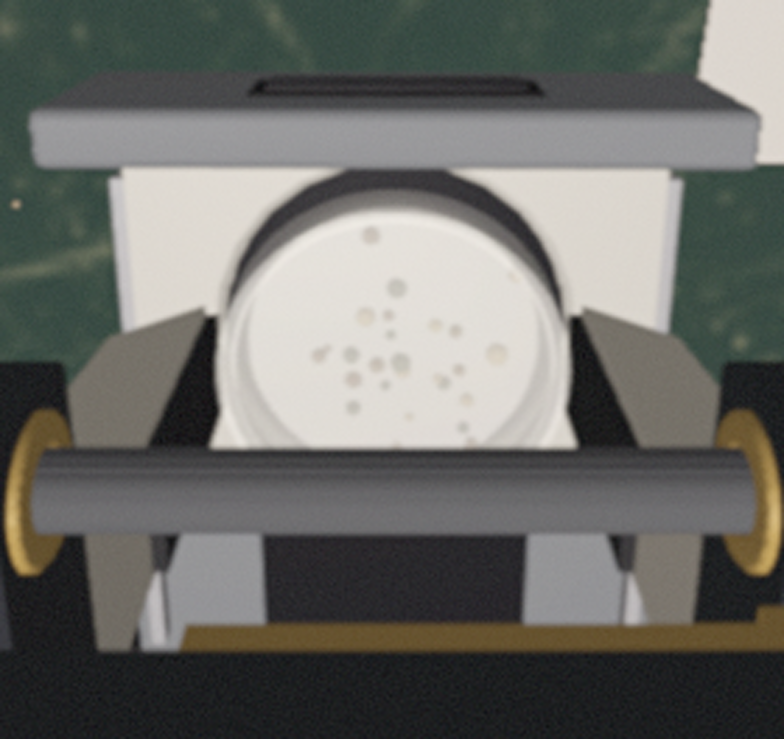

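Y is centred. Checking X from the front recess edge at crop (394,168) against the dish edge at about (394,188).

```bash
python3 - <<'E'
from h import *
f=wrist(); s=arm.observe(); tip=s["position"]+R.from_rotvec(s["ee_rot"]).apply([.178,0,0])
q=lambda u,v,h:(onplane(f,[(120+u/2.8,120+v/2.8)],h)[0]-tip)
col=f["frame"][174:205,261].astype(int).mean(1).round(); print(col)
for h in(.017,.021): print("recess -X edge +34.5",[(q(394,v,h)@X*1000+34.5).round(1) for v in(164,168,172)])
for v,h in((188,.028),(188,.0265),(192,.028),(208,.044)): print("dish centre",v,h,(q(394,v,h)@X*1000+32).round(1))
print("Y recess",[(q(u,300,.021)@Y*1000).round(1) for u in(218,570)],"tray",[(q(u,250,.021)@Y*1000).round(1) for u in(120,672)])
print("dish Y",[(q(u,352,.036)@Y*1000).round(1) for u in(216,571)])
E
```

```text
[150. 147. 136. 112.  80.  62.  59.  61.  59.  60.  62.  60.  61.  77.
  96. 109. 113. 119. 126. 141. 161. 186. 213. 226. 231. 230. 225. 224.
 224. 223. 225.]
recess -X edge +34.5 [np.float64(1.4), np.float64(2.2), np.float64(3.0)]
recess -X edge +34.5 [np.float64(0.3), np.float64(1.1), np.float64(1.9)]
dish centre 188 0.028 0.5
dish centre 188 0.0265 0.9
dish centre 192 0.028 1.2
dish centre 208 0.044 -0.9
Y recess [np.float64(-34.5), np.float64(35.6)] tray [np.float64(-53.0), np.float64(55.1)]
dish Y [np.float64(-32.4), np.float64(33.3)]
```

Emit:
arm_command:
  motion:
    - [58,4,0,0,0,0,0]
    - [58,2,0,0,0,0,0]
    - [58,0,0,0,0,0,0]

```text
clock: 16.85
position: [0.49, 0.0221, 0.2098]
ee_rot: [-1.063, 1.295, 1.061]
force: [-0.5, -0.3, -0.9]
width: 0.689
```

Emit:
arm_command:
  motion:
    - [58,1.5,0,0,0,0,0]
    - [58,0,0,0,0,0,0]

```text
clock: 17.1
position: [0.49, 0.0221, 0.2083]
ee_rot: [-1.063, 1.295, 1.061]
force: [-0.0, -0.2, -0.6]
width: 0.695
```

Emit:
arm_command:
  motion:
    - [58,1.5,0,0,0,0,0]
    - [58,0,0,0,0,0,0]

```text
clock: 17.35
position: [0.49, 0.0221, 0.2067]
ee_rot: [-1.063, 1.295, 1.062]
force: [0.1, -0.6, -0.8]
width: 0.692
```

```bash
python3 -c "
from h import *
st()"
```

```text
t 17.35 j [ 0.53  0.7  -0.96  2.04  0.81  0.83  0.46] tip [0.4903 0.0221 0.0287] rel press X,Y,Z mm [-38.9   2.7  -4.3] F [ 0.1 -0.6 -0.8] w 0.692
```

Emit:
arm_command:
  motion:
    - [58,1.5,0,0,0,0,0]
    - [58,0,0,0,0,0,0]

```text
clock: 17.6
position: [0.49, 0.0221, 0.2052]
ee_rot: [-1.063, 1.295, 1.061]
force: [-1.3, -0.1, -0.1]
width: 0.696
```

Emit:
arm_command:
  motion:
    - [58,1,0,0,0,0,0]
    - [58,0,0,0,0,0,0]

```text
clock: 17.85
position: [0.4901, 0.0221, 0.2043]
ee_rot: [-1.063, 1.295, 1.062]
force: [-1.3, 1.0, -0.5]
width: 0.692
```

Emit:
arm_command:
  motion:
    - [58,1,0,0,0,0,0]
    - [58,0,0,0,0,0,0]

```text
clock: 18.1
position: [0.4901, 0.0221, 0.2033]
ee_rot: [-1.063, 1.295, 1.061]
force: [-0.1, -0.4, -0.1]
width: 0.695
```

Emit:
arm_command:
  motion:
    - [58,0.5,0,0,0,0,0]
    - [58,0,0,0,0,0,0]

```text
clock: 18.35
position: [0.4901, 0.0222, 0.2029]
ee_rot: [-1.063, 1.295, 1.061]
force: [0.1, -0.6, 0.4]
width: 0.695
```

Emit:
arm_command:
  motion:
    - [58,0.5,0,0,0,0,0]
    - [58,0,0,0,0,0,0]

```text
clock: 18.6
position: [0.4901, 0.0222, 0.2027]
ee_rot: [-1.064, 1.295, 1.061]
force: [-2.1, -0.6, 7.4]
width: 0.693
```

Floor contact is at exactly the expected height (tip 24.8 mm), so the dish is seated. Releasing.

Emit:
arm_command:
  motion:
    - [58,-0.4,0,0,0,0,0]
    - [72,0,0,0,0,0,0]
    - [84,0,0,0,0,0,0]
    - [84,0,0,0,0,0,0]

```text
clock: 19.1
position: [0.4901, 0.0221, 0.2027]
ee_rot: [-1.063, 1.295, 1.061]
force: [0.5, 0.1, -0.6]
width: 0.905
```

Emit:
arm_command:
  motion:
    - [84,-15,0,0,0,0,0]
    - [84,-30,0,0,0,0,0]
    - [84,-40,0,0,0,0,0]
    - [60,-20,0,0,0,0,0]

```text
clock: 19.6
position: [0.4902, 0.0226, 0.3103]
ee_rot: [-1.064, 1.292, 1.06]
force: [0.4, -0.6, -0.0]
width: 0.848
```

```bash
python3 - <<'E'
from h import *
st(); f=wrist(); save("w5",f,s=1.5)
uu,vv=np.meshgrid(np.arange(180,345,2),np.arange(60,260,2)); P=world(f,np.c_[uu.ravel(),vv.ravel()])
d=P-[.4897,.0223,0]; m=(np.hypot(d[:,0],d[:,1])<.028)&(P[:,2]>.01)&(P[:,2]<.06)
A=np.c_[d[m]@X,d[m]@Y,np.ones(m.sum())]; c=np.linalg.lstsq(A,P[m][:,2],rcond=None)[0]; print("lid height",c[2],"tilt deg",np.degrees(c[:2]),m.sum())
rows(PRESS-.125*X+[0,0,.12],8,4)
E
```

```text
t 19.6 j [ 0.65  0.58 -1.11  1.95  0.62  1.    0.62] tip [0.4909 0.0226 0.1323] rel press X,Y,Z mm [-38.4   3.4  99.3] F [ 0.4 -0.6 -0. ] w 0.848
lid height 0.03135805666402446 tilt deg [-0.1745  0.0559] 918
[-4.6 27.7 -1. ] [-0.08  0.02 -1.92]
[-5.5 27.6 -1. ] [-0.08  0.02 -1.92]
[-6.4 27.4 -0.9] [-0.08  0.02 -1.92]
[-7.3 27.1 -0.9] [-0.08  0.02 -1.92]
```

View pics/w5.png

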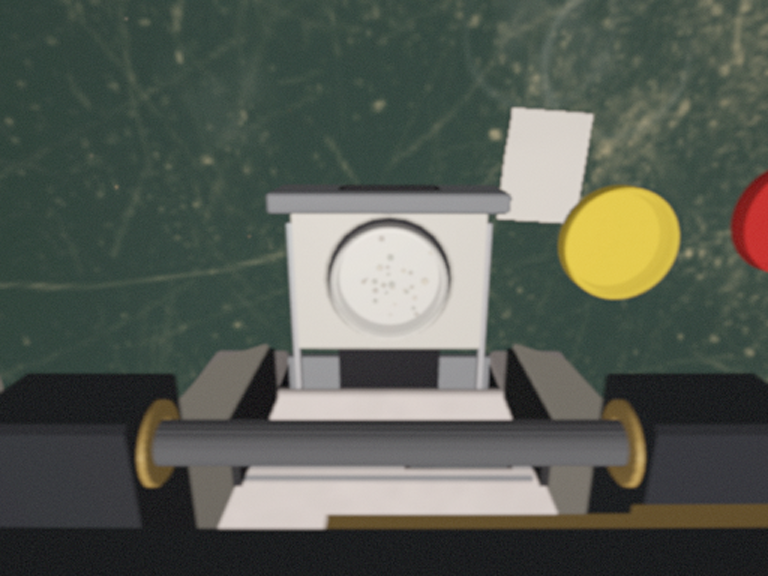

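The dish is seated level (lid 31 mm, tilt under 0.2°) and centred at (390,277) in the recess. Next: go in front of the panel with the fingers shut.

Emit:
arm_command:
  motion:
    - [0,-5,28,-1,0,0,-1.9]
    - [0,-5,28,-1,0,0,-1.9]
    - [0,-5,28,-1,0,0,-1.9]
    - [0,-5,27,-1,0,0,-1.9]
    - [0,0,0,0,0,0,0]

```text
clock: 20.27
position: [0.3776, 0.0401, 0.3219]
ee_rot: [-1.136, 1.208, 0.961]
force: [0.7, -1.2, -0.2]
width: 0.271
```

```bash
python3 - <<'E'
from h import *
st(); rows(PRESS-.125*X+.0015*Y+[0,0,-.003],8,4)
E
```

```text
t 20.275 j [ 0.76  0.32 -1.21  2.22  0.56  0.77  0.56] tip [0.4009 0.035  0.1455] rel press X,Y,Z mm [-129.1   -1.7  112.5] F [ 0.7 -1.2 -0.2] w 0.271
[28.7  3.1  0.7] [-0.06 -0.04 -0.07]
[28.7  3.1  0.7] [-0.06 -0.04 -0.07]
[28.7  3.2  0.7] [-0.06 -0.04 -0.07]
[28.7  3.2  0.7] [-0.06 -0.04 -0.07]
```

Emit:
arm_command:
  motion:
    - [0,28,2,1,0,0,0]
    - [0,28,3,1,0,0,0]
    - [0,28,3,1,0,0,0]
    - [0,28,3,0,0,0,0]
    - [0,0,0,0,0,0,0]

```text
clock: 20.9
position: [0.384, 0.0424, 0.2082]
ee_rot: [-1.132, 1.209, 0.965]
force: [-0.2, 0.1, 0.0]
width: 0.005
```

```bash
python3 - <<'E'
from h import *
st(); rows(PRESS-.105*X+.0015*Y+[0,0,-.003],8,1)
E
```

```text
t 20.9 j [ 0.42  0.51 -0.88  2.34  0.97  0.56  0.14] tip [0.4068 0.0378 0.0317] rel press X,Y,Z mm [-123.9    2.2   -1.3] F [-0.2  0.1  0. ] w 0.005
[  4.2 -17.   -0.8] [-0.25 -0.06 -0.51]
```

Emit:
arm_command:
  motion:
    - [0,3,-12,0,0,0,0]
    - [0,1,-7,0,0,0,0]
    - [0,1,-5,0,0,0,0]
    - [0,1,-6,0,0,0,0]
    - [0,1,-8,0,0,0,0]

```text
clock: 21.52
position: [0.422, 0.0346, 0.2078]
ee_rot: [-1.133, 1.207, 0.962]
force: [-3.5, 1.1, 3.1]
width: 0.007
```

Emit:
arm_command:
  motion:
    - [0,1,-8,0,0,0,0]
    - [0,1,-8,0,0,0,0]
    - [0,1,-8,0,0,0,0]
    - [0,1,-8,0,0,0,0]
    - [0,1,-8,0,0,0,0]

```text
clock: 22.15
position: [0.4618, 0.0266, 0.208]
ee_rot: [-1.133, 1.207, 0.962]
force: [-4.3, -0.4, -0.2]
width: 0.006
```

```bash
python3 - <<'E'
from h import *
st(); rows(PRESS-.010*X+.0015*Y+[0,0,-.003],8,4)
E
```

```text
t 22.15 j [ 0.46  0.6  -0.87  2.17  0.93  0.65  0.3 ] tip [0.4851 0.022  0.0316] rel press X,Y,Z mm [-44.    1.6  -1.4] F [-4.3 -0.4 -0.2] w 0.006
[ 1.5 -8.1 -0. ] [-0.08 -0.01 -0.08]
[ 1.5 -8.1 -0. ] [-0.08 -0.01 -0.08]
[ 1.5 -8.1 -0. ] [-0.08 -0.01 -0.08]
[ 1.6 -8.1 -0. ] [-0.08 -0.01 -0.08]
```

Emit:
arm_command:
  motion:
    - [0,1,-8,0,0,0,0]
    - [0,2,-8,0,0,0,0]
    - [0,1,-8,0,0,0,0]
    - [0,1,-8,0,0,0,0]
    - [0,1,-4,0,0,0,0]

```text
clock: 22.78
position: [0.4979, 0.0195, 0.2071]
ee_rot: [-1.133, 1.207, 0.961]
force: [-3.2, 0.5, 2.8]
width: 0.004
```

Emit:
arm_command:
  motion:
    - [0,0,-3,0,0,0,0]
    - [0,0,-2,0,0,0,0]
    - [0,0,0,0,0,0,0]

```text
clock: 23.15
position: [0.5019, 0.0187, 0.2075]
ee_rot: [-1.133, 1.207, 0.962]
force: [-3.6, 0.9, -2.8]
width: 0.005
```

```bash
python3 -c "
from h import *
st()"
```

```text
t 23.15 j [ 0.47  0.65 -0.87  2.08  0.92  0.7   0.37] tip [0.5252 0.0142 0.0311] rel press X,Y,Z mm [-3.2  1.6 -1.9] F [-3.6  0.9 -2.8] w 0.005
```

Emit:
arm_command:
  motion:
    - [0,0,-2,0,0,0,0]
    - [0,0,0,0,0,0,0]

```text
clock: 23.4
position: [0.5028, 0.0186, 0.2074]
ee_rot: [-1.132, 1.209, 0.964]
force: [-8.2, 1.8, -0.6]
width: 0.005
```

Emit:
arm_command:
  motion:
    - [0,0,-2,0,0,0,0]
    - [0,0,0,0,0,0,0]

```text
clock: 23.65
position: [0.5035, 0.0185, 0.2074]
ee_rot: [-1.132, 1.21, 0.966]
force: [-14.8, 2.6, 2.3]
width: 0.001
```

Emit:
arm_command:
  motion:
    - [0,0,-1,0,0,0,0]
    - [0,0,0,0,0,0,0]

```text
clock: 23.9
position: [0.5039, 0.0185, 0.2074]
ee_rot: [-1.132, 1.211, 0.967]
force: [-15.8, 3.7, 3.2]
width: 0.007
```

At the stop. I'll let go gently, then back away.

Emit:
arm_command:
  motion:
    - [0,0,12,0,0,0,0]
    - [0,0,25,0,0,0,0]
    - [0,-10,50,0,0,0,0]
    - [0,-20,40,0,0,0,0]
    - [0,-40,0,0,0,0,0]

```text
clock: 24.52
position: [0.3718, 0.0447, 0.2605]
ee_rot: [-1.136, 1.208, 0.965]
force: [0.6, -0.7, 1.4]
width: 0.005
```

Emit:
arm_command:
  motion:
    - [0,-20,0,0,0,0,0]
    - [0,0,0,0,0,0,0]
    - [0,0,0,0,0,0,0]
    - [0,0,0,0,0,0,0]
    - [0,0,0,0,0,0,0]

```text
clock: 25.15
position: [0.3717, 0.0448, 0.28]
ee_rot: [-1.132, 1.207, 0.963]
force: [-0.9, 0.2, 0.2]
width: 0.007
```

```bash
python3 - <<'E'
from h import *
st()
f=get_image("top"); a=f["frame"][100:250,150:350]
for c in("top","scene"):
    g=get_image(c)
    for t in("dish","tray_press","tape_roll","dropper"):
        for d in pinpoint(c,t)[:3]: print(c,t,np.array(d["point"]),round(d["p"],2))
g=get_image("scene")["frame"][130:280,110:310]
cv2.imwrite("pics/fin.png",cv2.resize(np.hstack([a,g]),None,fx=2,fy=2,interpolation=cv2.INTER_CUBIC)[:,:,::-1])
E
```

```text
t 25.15 j [ 0.62  0.37 -1.09  2.29  0.68  0.68  0.42] tip [0.3949 0.0403 0.1036] rel press X,Y,Z mm [-136.1    2.4   70.6] F [-0.9  0.2  0.2] w 0.007
top dish [0.4991 0.1504 0.0007] 0.84
top dish [0.5031 0.2522 0.0034] 0.49
top tray_press [0.5326 0.0156 0.0323] 0.48
top tape_roll [ 0.3683 -0.2919  0.0072] 0.73
top dropper [ 0.4685 -0.4272  0.0018] 0.44
scene dish [ 0.4933  0.1522 -0.0007] 0.73
scene dish [0.5046 0.2509 0.0052] 0.72
scene dish [0.5798 0.0038 0.0163] 0.41
scene tray_press [0.5246 0.0158 0.0313] 0.92
scene tape_roll [ 0.3668 -0.293  -0.0011] 0.68
scene dropper [ 0.4756 -0.4295 -0.0008] 0.56
```

View pics/fin.png

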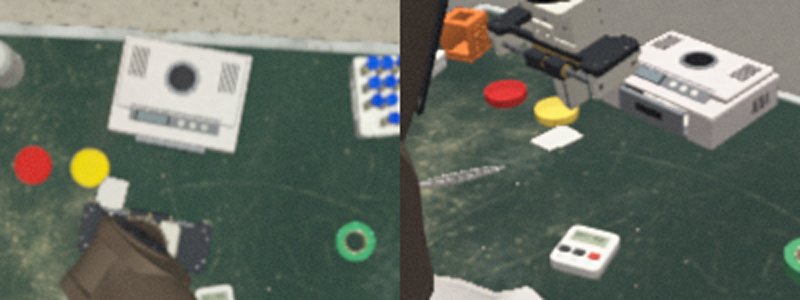

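The tray is back at its latched position over 1 s after release, the dish isn't on the table, and the bystanders haven't moved. Handing in.

```bash
python3 -c "
from cell import arm
print(arm.sign_off())"
```

```text
the job is handed in; nothing more can be done
None
```

The dish is in the imager and the tray is latched shut. I handed the job in at about 25 s of the 64 s allowed, with the arm clear of everything.

**What I did:** I pressed the tray to its stop (about 15 N) and it sprang fully out. I gripped the clear dish, lowered it level until it touched the recess floor at the expected height, and let go. I then pushed the tray to the stop (about 16 N) and backed away.

**Last checks:**
- **Dish seating:** before the push, the lid measured 31 mm high (33 mm expected, within camera error), with under 0.2° of tilt and the dish centred in the recess.
- **Latch:** about 1.2 s after release, both cameras put the tray front within 1 mm of where it was when latched at the start.
- **Bystanders:** the tape roll and dropper bottle are where they were, within camera error.

**What went wrong or disagreed:**
- **First press approach:** the steeper tilt ran into the limits of joints 6 and 7. Joint 6 read 0.1176 (limit 0.12) and joint 7 read -2.7418 (limit -2.74), so both were about 0.002 rad past the stated figures. I backed off and turned the tool half round.
- **Joint 3:** it later came within about 0.06 rad of its limit.
- **Recess position:** the estimates differed by 1–3 mm, so I used a value in between, and the dish went in without touching the rim.
- **Final network result:** a weak "dish" report at the recess inside the imager fits the outcome. The stronger ones were the red and yellow look-alikes.

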